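# Uncover the key and hold the hob reset switch turned

### The job

Lift the blue tray off the wooden key caddy and set it down flat in the middle of the cutting board, then let go of it. Take the red key out of the caddy, push it blade down into the lock on top of the grey switch box, working it past the sticky pins until its shoulder is fully home on the cylinder, and only then turn it a quarter turn clockwise (seen from above) right to the stop. The lock is sprung, so finish while gripping the key and holding it there, still fully home; leave the pot, tumbler, mug and jars where they stand.

Things in the scene. Friction and masses are not known exactly. Their poses are not given: they have to be found in the camera images.
- tray: blue plastic tray, 156 x 136 mm, 32 mm high at the rim, with a bridge handle; 0.15 to 0.32 kg. Origin at the centre of its underside. z up. Its foot (118 x 98 x 5 mm) nests with 6 mm play each side in the mouth of the caddy and the tray rests on the caddy's rim; lift it straight up.
- tray_grip (a point): middle of the tray's handle bar, 83 mm above the tray's underside. The bar is 14 mm thick (tray y), 16 mm high and runs along the tray's x; between the two end posts it is free over 136 mm, with 43 mm of free height under it.
- caddy: fixed oak box, 146 x 126 x 96 mm, walls 8 mm, open on top; the tray covers it at the start. Origin at the centre of its underside. In its middle a dark slotted block 60 x 50 mm, top 42 mm above the counter, in which the key stands blade down (1.25 mm play each way), its long way along the caddy's x.
- key: key, 78 mm high, 65 g. Origin at the blade's tip, z up to the bow. Steel blade 16 mm wide (key x), 5 mm thick (key y), 34 mm long, the last 6 mm tapered to 8 x 2.5 mm; shoulder plate 24 x 13 mm from z = 34 to 38 mm; red bow 30 mm wide (x), 12 mm thick (y) from 38 to 78 mm, gripped across its thickness. Same after half a turn about z: it enters the lock either way round.
- key_grip (a point): middle of the key's red bow, 58 mm above the blade tip, axes as the key's
- key_shoulder (a point): underside of the key's shoulder, 34 mm above the blade tip; it stands on the caddy block at the start and on the cylinder's face when the key is fully home
- switch_box: fixed grey steel box 130 x 120 x 74 mm (the hob's reset switch) with a brass ring (60 mm across, top at 77.5 mm) round the lock; origin at the centre of its underside, the lock upright over it. White mark beyond the lock on its +y side, red mark on its +x side.
- lock_mouth (a point): centre of the keyway's mouth on the steel cylinder (31 mm square), 80 mm above the counter; turns with it, z up. Keyway 18 mm (point x) by 7 mm (point y), straight down through the 40 mm long cylinder. Two sprung sticky pins stick out 4 mm into it from its narrow ends 11 and 19 mm below the mouth; the tapered blade wedges them aside with 4 to 10 N of push, less if wiggled in yaw.
- lock (a joint): turn of the cylinder, rad: 0 at rest, grows clockwise seen from above, stop at 1.62 (a little past a quarter). A spring of 0.03 N m at rest to 0.19 N m at the stop turns it back when let go. The key has up to 0.13 rad of play in the keyway, so the hand turns that much farther than the cylinder.
- board: fixed wooden cutting board 190 x 160 mm, 18 mm thick; origin at the centre of its underside, its top 18 mm above the counter
- pot: covered aluminium pot, 166 mm across, 118 mm high with the lid's knob, two side handles; bystander; origin under its centre
- tumbler: glass tumbler, 72 mm across, 100 mm high; bystander; origin under its centre
- salt_jar: white jar, 52 mm across, 85 mm high; bystander; origin under its centre
- mug: blue mug, 80 mm across, 90 mm high; bystander; origin under its centre
- spice_jar: amber jar with orange cap, 60 mm across, 110 mm high; bystander; origin under its centre

How it is judged:
On the way, in this order (a step that is already met when the one before it is completed fails the run):
1. the blue tray lies flat on the cutting board, let go (horizontal distance between tray and board below 0.045 m and z of tray in the frame of board between 0.014 and 0.022 m and angle between tray's own z axis and vertical below 0.06 rad and contact force between the fingers and tray below 0.2 N), for 0.2 s.
2. the key is fully home in the lock, the lock not yet turned (horizontal distance between key_shoulder and lock_mouth below 0.003 m and z of key_shoulder in the frame of lock_mouth below 0.0025 m and angle between key's own z axis and vertical below 0.08 rad and value of joint lock below 0.3 rad), for 0.1 s.
3. the lock is turned a quarter with the key fully home (horizontal distance between key_shoulder and lock_mouth below 0.003 m and z of key_shoulder in the frame of lock_mouth below 0.0025 m and angle between key's own z axis and vertical below 0.08 rad and value of joint lock above 1.35 rad), for 0.3 s.
At the end, for the whole second after the job is handed in: Key gripped (over 3 N), upright (0.08 rad), shoulder within 2.5 mm of the cylinder's face and 3 mm of its axis; cylinder still (0.1 rad/s) past 1.35 rad; tray released, flat (0.06 rad) on the board (4 mm), centres within 45 mm (all of step 1 and all of step 3 and velocity of joint lock between -0.1 and 0.1 rad/s and contact force between the fingers and key above 3 N); the arm keeps its last pose, push and grip.
It fails at once if the pot is shoved or tipped (20 mm, 0.2 rad) (distance of pot from where it was at the start of the episode above 0.02 m or angle between pot's own z axis and vertical above 0.2 rad).
It fails at once if the tumbler is shoved or tipped (20 mm, 0.2 rad) (distance of tumbler from where it was at the start of the episode above 0.02 m or angle between tumbler's own z axis and vertical above 0.2 rad).
It fails at once if the salt jar is shoved or tipped (20 mm, 0.2 rad) (distance of salt_jar from where it was at the start of the episode above 0.02 m or angle between salt_jar's own z axis and vertical above 0.2 rad).
It fails at once if the mug is shoved or tipped (20 mm, 0.2 rad) (distance of mug from where it was at the start of the episode above 0.02 m or angle between mug's own z axis and vertical above 0.2 rad).
It fails at once if the spice jar is shoved or tipped (20 mm, 0.2 rad) (distance of spice_jar from where it was at the start of the episode above 0.02 m or angle between spice_jar's own z axis and vertical above 0.2 rad).
It also fails if it takes over 69 s, if anything falls off the work surface, if the arm or the gripper's body presses on something with over 40 N, if the wrist force passes 120 N, or if a joint passes its speed limit or range.

### The arm

A 6-joint arm with a two-finger parallel gripper is mounted at the origin on the work surface. World frame = base frame: x ahead of the robot, y to its left, z up, the work surface at z = 0. Lengths are in m, angles in rad, forces in N, time in s.
With the tool pointing down it reaches from about 0.3 to 0.775 m from the base axis. Payload 14.6 kg.
Tool frame: the origin (TCP) lies where the fingers leave the gripper's body, on its centre line; the fingertips stand 73 mm ahead of it and the grasp point (between the pads) lies 54 mm ahead of it; z points along the fingers, y is the line along which they close (so a half turn about z gives the same grasp; the last joint's range is limited). The gripper opens to 85 mm and grips with 20 to 120 N. Pads are 22 mm wide; open, the fingers measure 114 mm over their backs; the gripper's body (76 mm by 85 mm) begins 54 mm behind the grasp point. The pads swing forward as they close: fully open they stand 13 mm farther back than shut.
Start: joints at [1.059, 0.3, 1.521, -0, 1.321, -0.067], TCP at [0.237, 0.496, 0.304] pointing down, gripper open.
Joint ranges: [-3.03, 3.03], [-0.79, 2.21], [0.23, 2.52], [-1.04, 4.18], [0, 3.07], [-2.55, 2.55]. Speed limits (rad/s): [2.22, 2.22, 2.57, 3.14, 3.14, 3.14].

### API

Orientations are given as a unit quaternion [w, x, y, z].
In Python, from rig import ctrl gives the robot as it stands.
- The arm moves only by the tool shift_gripper, called as a command line: name --argument value ..., lists and objects as JSON in quotes. Schema: {"type":"object","properties":{"deltas":{"type":"array","items":{"type":"number"},"minItems":7,"maxItems":84},"grip_force":{"type":"number"},"only":{"type":"string"},"quiet":{"type":"boolean"},"lines":{"type":"string"}},"required":["deltas"],"additionalProperties":false}. deltas is one flat list of numbers that holds 1 to 12 rows one after another, with no inner brackets; each row has 7 numbers: dx, dy, dz in units of 100 mm, then a rotation vector rx, ry, rz in rad, then the finger opening in m; each row shifts and turns the commanded pose from where the row before left it, along the tool's axes as they then stand; what a row does not reach is not made up. A row lasts 1/10 s, in which the tool goes at most 0.05 m and 0.15 rad, less where a joint would pass 70% of its speed; a pose out of reach is approached as far as the arm can. The fingers move at their own pace and stop on an object; grip_force is the grip in N (left out, the last holds). Time passes only in rows, so rows that do not move let the fingers close. The tool returns the time, the measured TCP pose, the force, the opening and the grip force at its end. only (a regular expression) keeps the lines of the reply that match it, lines (a string "A,B") keeps lines A to B, and quiet returns only ok. Input that does not fit is refused with a message, and nothing moves.
- ctrl.read_state(): the state, without advancing time (a new reading comes with each control period).
- ctrl.snapshot(name): name is "scene" or "top" or "wrist"; returns the picture (480x640x3 uint8, blue, green, red); there is no depth.
- ctrl.camera_params(name): a dict with "fx", "fy", "cx", "cy" (pixels), "cam_to_world" (4x4, takes a point from camera to world coordinates). Camera axes: x right, y up, looking along -z (the intrinsics and any distortion apply to the point x, -y, -z); pixel columns grow to the right and rows downward; lengths in m; the calibration is good to about 2 mm. A picture is of the moment at which its call begins: read the wrist's pose just before it. camera_params takes no time and is no camera call; for the wrist camera it gives the pose at the moment of the call.
- ctrl.finish_job(): hands the job in; it is judged then, once.
The state is a dict: "time_s": time; "qpos": joint angles; "dq": joint speeds; "tau": joint torques, N m; "position": TCP position; "tcp_rot": TCP orientation; "wrist_force": force on the tool from outside, world axes, zero at the start; "wrist_torque": the same for the moment, N m; "grip_width": finger opening in m; "gripper_force": force on a finger pad.
Only numpy, scipy, OpenCV 4.12 (cv2) and the standard library are available. Lean on these libraries where they do the work, as an engineer would, in place of code of your own. Each camera call takes 0.05 s, during which the arm holds its last target. There are 200 camera calls.

## Working session

There is one attempt and no reset: what is moved stays moved. The work goes in short steps, Python scripts to look and compute and a tool call to move; the robot and the scene stay as the last step left them, time stands still between calls to the robot, and variables do not carry over. Pictures are saved under pics/ and viewed, at most 10 in all, crops included, and the job is handed in when it is done.

```bash
ls; mkdir -p pics
```

Run:
```python
from rig import ctrl
import cv2, numpy as np
print(ctrl.read_state())
for n in ("scene","top"):
    im=ctrl.snapshot(n); cv2.imwrite(f"pics/{n}0.png",im)
    p=ctrl.camera_params(n); print(n,p)
```

```text
pics
rig.py
{'time_s': 0.0, 'qpos': array([ 1.05941756e+00,  3.00499542e-01,  1.52160151e+00,  4.94429063e-06,
        1.32068272e+00, -6.66265308e-02]), 'dq': array([ 4.33104598e-04, -7.76695068e-05,  1.38846117e-03,  1.35991382e-03,
        1.72667472e-04, -7.40868700e-04]), 'tau': array([-1.75439847e-03, -5.43501019e+01, -3.61789978e+01, -2.00742475e-04,
        4.13872011e-03,  1.89898060e-05]), 'position': array([0.23657008, 0.49635577, 0.30329701]), 'tcp_rot': array([-1.72027131e-04,  2.20548409e-01,  9.75375848e-01, -5.70175907e-04]), 'wrist_force': array([ 0.30633904, -0.75481167,  0.27892693]), 'wrist_torque': array([ 0.04128332,  0.01179383, -0.01206683]), 'gripper_force': 0.0, 'grip_width': 0.0854643816646289}
scene {'fx': 588.2127868723791, 'fy': 588.2127868723791, 'cx': 314.9675408725927, 'cy': 243.67030492704257, 'cam_to_world': array([[-0.45946712, -0.74354265,  0.48583361,  1.24390975],
       [ 0.88813449, -0.39098479,  0.24155335,  0.32275796],
       [ 0.01034833,  0.54247141,  0.84001053,  1.27499174],
       [ 0.        ,  0.        ,  0.        ,  1.        ]])}
top {'fx': 545.4800977227828, 'fy': 545.4800977227828, 'cx': 316.39418075906764, 'cy': 231.95645107723698, 'cam_to_world': array([[-0.01030694,  0.98697159, -0.16056413,  0.40417877],
       [-0.9999451 , -0.00987019,  0.00351747,  0.01364264],
       [ 0.00188684,  0.16059157,  0.98701914,  1.18268007],
       [ 0.        ,  0.        ,  0.        ,  1.        ]])}
```
View pics/top0.png

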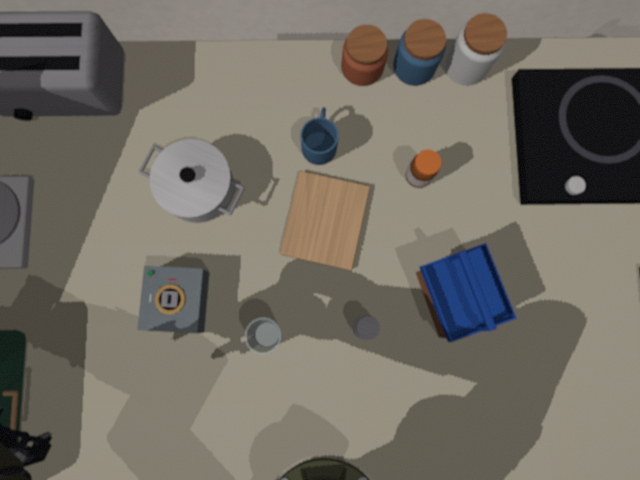

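View pics/scene0.png

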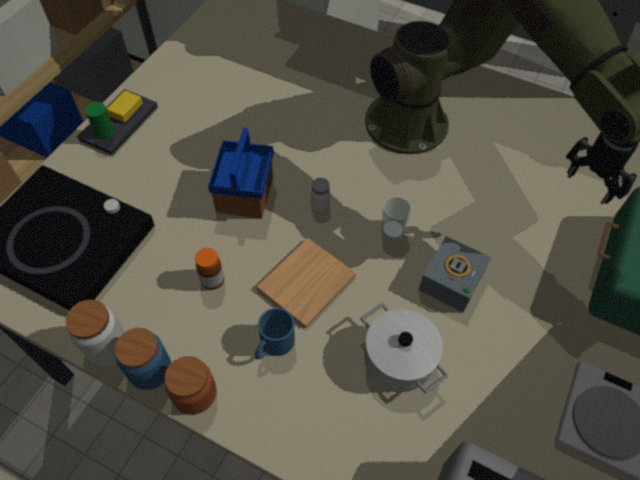

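The top view shows the tray at about (467,292) with its handle running from (460,252) to (495,328), the board at (326,221), the switch box at (172,299) with its lock at (169,299), the pot at (190,180), the tumbler at (263,335) and the salt jar at (367,327). The scene view matches this layout. Next I'll measure these with masks.

Create h.py:
```python
import numpy as np, cv2
from rig import ctrl
from scipy.spatial.transform import Rotation as R
def cast(p,uv,z):
    T=p["cam_to_world"]; uv=np.atleast_2d(uv).astype(float)
    d=np.c_[(uv[:,0]-p["cx"])/p["fx"],-(uv[:,1]-p["cy"])/p["fy"],-np.ones(len(uv))]@T[:3,:3].T
    o=T[:3,3]; return o+d*((z-o[2])/d[:,2])[:,None]
def proj(p,X):
    T=p["cam_to_world"]; c=(np.atleast_2d(X)-T[:3,3])@T[:3,:3]
    return np.c_[p["cx"]+p["fx"]*c[:,0]/-c[:,2],p["cy"]-p["fy"]*c[:,1]/-c[:,2]]
def rot(s): q=s["tcp_rot"]; return R.from_quat([q[1],q[2],q[3],q[0]])
def delta(goal,yaw):
    "tool-axes move to TCP goal, tool down, tool y axis along world angle yaw (mod pi)"
    s=ctrl.read_state(); r=rot(s); M=r.as_matrix()
    best=None
    for k in (0,np.pi,-np.pi):
        y=np.array([np.cos(yaw+k),np.sin(yaw+k),0]); z=np.array([0,0,-1.]); 
        v=(r.inv()*R.from_matrix(np.c_[np.cross(y,z),y,z])).as_rotvec()
        if best is None or np.linalg.norm(v)<np.linalg.norm(best): best=v
    return np.round(M.T@(np.array(goal)-s["position"]),4),np.round(best,4)
def big(m):
    c=cv2.findContours(m.astype(np.uint8),cv2.RETR_EXTERNAL,cv2.CHAIN_APPROX_NONE)[0]
    return max(c,key=cv2.contourArea)
def rect(p,c,z):
    w=cast(p,c.reshape(-1,2),z)[:,:2].astype(np.float32)
    return cv2.minAreaRect(w*1000)
```

Run:
```python
from h import *
p=ctrl.camera_params("top"); im=cv2.imread("pics/top0.png"); h=cv2.cvtColor(im,cv2.COLOR_BGR2HSV)
t=(h[...,0]>105)&(h[...,0]<125)&(h[...,1]>170); t[:, :400]=0; t[:230]=0
c=big(t); print("tray@123",rect(p,c,.123),cv2.boundingRect(c))
b=(h[...,0]<20)&(h[...,1]>70)&(h[...,2]>110); b[:165]=0;b[280:]=0;b[:,:275]=0;b[:,375:]=0
c=big(b); print("board@18",rect(p,c,.018),cv2.boundingRect(c))
g=np.array([[145,266],[205,268],[204,332],[139,330]])
print("box pix@74",cast(p,g,.074))
o=(h[...,0]>12)&(h[...,0]<30)&(h[...,1]>110)&(h[...,2]>100);o[:270]=0;o[330:]=0;o[:,:140]=0;o[:,205:]=0
c=big(o);print("ring@77.5",rect(p,c,.0775),cv2.minEnclosingCircle(c))
print("handle@182",cast(p,[[460,252],[495,328]],.182), "lock marks",cast(p,[[150,299],[172,280]],.074))
print("tumbler",cast(p,[263,330],.1),"salt",cast(p,[368,327],.085),"pot",cast(p,[188,174],.118),"mug",cast(p,[319,135],.09),"spice",cast(p,[427,164],.11))
```

```text
tray@123 ((453.71746826171875, -280.6053466796875), (155.9612579345703, 137.78231811523438), 18.77728271484375) (421, 245, 94, 96)
board@18 ((620.9326171875, -8.988189697265625), (160.15725708007812, 192.4146270751953), 76.49671936035156) (280, 171, 90, 100)
box pix@74 [[0.51776065 0.3595811  0.074     ]
 [0.51243785 0.23730431 0.074     ]
 [0.38419661 0.23642052 0.074     ]
 [0.38947592 0.3664211  0.074     ]]
ring@77.5 ((450.4803161621094, 305.60101318359375), (56.30781936645508, 56.31593704223633), 1.6406335830688477) ((169.70660400390625, 298.8140563964844), 14.793618202209473)
handle@182 [[ 0.52677494 -0.25497913  0.182     ]
 [ 0.38781928 -0.31100666  0.182     ]] lock marks [[0.45084688 0.3468199  0.074     ]
 [0.48870175 0.30368729 0.074     ]]
tumbler [[0.38731805 0.11608112 0.1       ]] salt [[ 0.39078876 -0.09062687  0.085     ]] pot [[0.69805663 0.2668652  0.118     ]] mug [[0.7871655  0.00218683 0.09      ]] spice [[ 0.71648715 -0.21662667  0.11      ]]
```

Every measured size matches: the tray reads 156x138, the board 160x192, and the ring 56 mm as masked. Now I'll move over the tray.

Run:
```python
from h import *
print(delta([.4537,-.2806,.335],np.radians(108.8)))
```

```text
(array([-0.5303, -0.608 , -0.031 ]), array([-1.000e-03, -5.000e-04, -7.729e-01]))
```

The rows are not in the units I measure in: shifts go in units of 100 mm. I convert before sending: -0.0338 m is -0.338, -0.0295 m is -0.295.

shift_gripper --deltas '[-0.295,-0.338,-0.03,0,0,0,0.085,-0.295,-0.338,-0.03,0,0,0,0.085,-0.295,-0.338,-0.03,0,0,0,0.085,-0.295,-0.338,-0.03,0,0,0,0.085,-0.295,-0.338,-0.03,0,0,0,0.085,-0.295,-0.338,-0.03,0,0,0,0.085,-0.295,-0.338,-0.03,0,0,0,0.085,-0.295,-0.338,-0.03,0,0,0,0.085,-0.295,-0.338,-0.03,0,0,0,0.085,-0.295,-0.338,-0.03,0,0,0,0.085,-0.295,-0.338,0,0,0,0,0.085,-0.295,-0.338,0,0,0,0,0.085]' --grip_force 30

```text
time_s: 1.3
position: [0.3816, -0.0239, 0.334]
tcp_rot: [0.0, 0.221, 0.975, 0.0]
wrist_force: [1.0, 0.7, 0.2]
grip_width: 0.0851
gripper_force: 0.0
```

shift_gripper --deltas '[-0.295,-0.338,0,0,0,0,0.085,-0.295,-0.338,0,0,0,0,0.085,-0.295,-0.338,0,0,0,0,0.085,-0.295,-0.338,0,0,0,0,0.085,-0.295,-0.338,0,0,0,0,0.085,-0.295,-0.338,0,0,0,0,0.085]'

```text
time_s: 1.9
position: [0.4543, -0.2831, 0.3336]
tcp_rot: [-0.0, 0.221, 0.975, 0.0]
wrist_force: [0.5, 1.5, 0.4]
grip_width: 0.085
gripper_force: 0.0
```

shift_gripper --deltas '[0,0,0,0,0,0.15,0.085,0,0,0,0,0,0.15,0.085,0,0,0,0,0,0.15,0.085,0,0,0,0,0,0.15,0.085,0,0,0,0,0,0.15,0.085,0,0,0,0,0,0.15,0.085,0,0,0,0,0,0.15,0.085,0,0,0,0,0,0.15,0.085,0,0,0,0,0,0.15,0.085,0,0,0,0,0,0.15,0.085,0,0,0,0,0,0.15,0.085,0,0,0,0,0,0.15,0.085]'

```text
time_s: 3.1
position: [0.4541, -0.2812, 0.3335]
tcp_rot: [-0.0, 0.902, 0.431, -0.0]
wrist_force: [-0.4, -0.1, 0.4]
grip_width: 0.0848
gripper_force: 0.0
```

shift_gripper --deltas '[0,0,0,0,0,0.15,0.085,0,0,0,0,0,0.15,0.085,0,0,0,0,0,0.15,0.085,0,0,0,0,0,0.12,0.085,0,0,0,0,0,0,0.085,0,0,0,0,0,0,0.085]'

```text
time_s: 3.7
position: [0.4542, -0.2812, 0.3337]
tcp_rot: [-0.0, 0.986, 0.164, -0.0]
wrist_force: [0.1, -0.4, -0.3]
grip_width: 0.0852
gripper_force: 0.0
```

Run:
```python
from h import *
print(delta([.4537,-.2806,.335],np.radians(108.8)))
cv2.imwrite("pics/w1.png",ctrl.snapshot("wrist"));print(ctrl.camera_params("wrist"),ctrl.read_state()["qpos"])
```

```text
(array([-0.0003, -0.0007, -0.0013]), array([-0.0004,  0.0003,  0.0024]))
{'fx': 419.7898126129782, 'fy': 419.7898126129782, 'cx': 324.3060693665325, 'cy': 244.04477672070087, 'cam_to_world': array([[ 3.24563337e-01,  9.10842009e-01,  2.55000930e-01,
         5.17950358e-01],
       [-9.45863889e-01,  3.12438077e-01,  8.78860085e-02,
        -2.58609119e-01],
       [ 3.78268055e-04, -2.69720748e-01,  9.62938510e-01,
         4.04253781e-01],
       [ 0.00000000e+00,  0.00000000e+00,  0.00000000e+00,
         1.00000000e+00]])} [-6.22907922e-01  2.42650301e-01  1.52355932e+00  1.62106824e-05
  1.37566042e+00  6.17657669e-01]
```

View pics/w1.png

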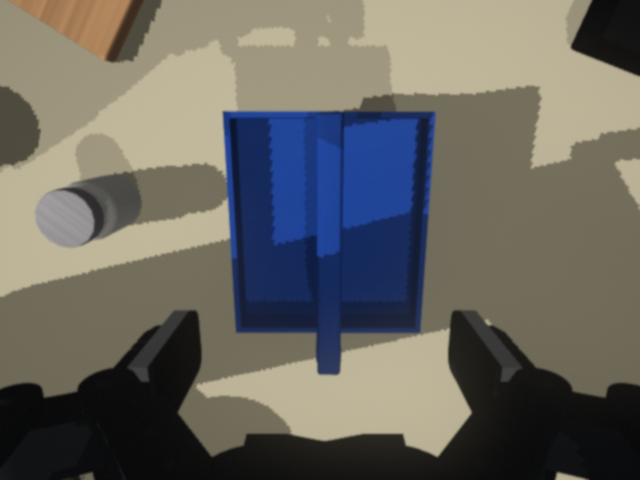

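The handle bar lies between the fingers, running from (330,112) to (329,372), aligned and centred. I'll descend and grip.

Run:
```python
from h import *
p=ctrl.camera_params("wrist");print(cast(p,[[330,114],[329,372]],.182).mean(0),cast(p,[[225,112],[435,112],[421,331],[237,331]],.123).mean(0))
```

```text
[ 0.45455431 -0.28346609  0.182     ] [ 0.45454931 -0.28424091  0.123     ]
```

shift_gripper --deltas '[0,0,0.25,0,0,0,0.085,0,0,0.25,0,0,0,0.085,0,0,0.25,0,0,0,0.085,0,0,0.2,0,0,0,0.085,0,0,0.1,0,0,0,0.085,0,0,0,0,0,0,0.085,0,0,0,0,0,0,0,0,0,0,0,0,0,0,0,0,0,0,0,0,0,0,0,0,0,0,0,0,0,0,0,0,0,0,0,0,0,0,0,0,0,0]' --grip_force 40

```text
time_s: 4.95
position: [0.4543, -0.2813, 0.2293]
tcp_rot: [0.0, 0.987, 0.163, 0.0]
wrist_force: [0.1, 0.2, 3.8]
grip_width: 0.013
gripper_force: 39.9
```

shift_gripper --deltas '[0,0,-0.05,0,0,0,0,0,0,-0.1,0,0,0,0,0,0,-0.1,0,0,0,0,0,0,-0.15,0,0,0,0,0,0,-0.2,0,0,0,0,0,0,-0.2,0,0,0,0,0,0,0,0,0,0,0,0,0,0,0,0,0,0]' --grip_force 60

```text
time_s: 5.75
position: [0.4541, -0.2811, 0.3087]
tcp_rot: [0.0, 0.987, 0.163, 0.0]
wrist_force: [-0.0, -0.4, -3.0]
grip_width: 0.0127
gripper_force: 58.6
```

Run:
```python
from h import *
print(delta([.621,-.009,.309],np.radians(108.8)))
```

```text
(array([ 0.2454, -0.2042, -0.0003]), array([ 0.0002, -0.0002, -0.0013]))
```

Scaled: -0.017 m is -0.17, 0.0255 m is 0.255.

shift_gripper --deltas '[0.1,-0.082,0,0,0,0,0,0.2,-0.17,0,0,0,0,0,0.255,-0.21,0,0,0,0,0,0.255,-0.21,0,0,0,0,0,0.255,-0.21,0,0,0,0,0,0.255,-0.21,0,0,0,0,0,0.255,-0.21,0,0,0,0,0,0.255,-0.21,0,0,0,0,0,0.255,-0.21,0,0,0,0,0,0.2,-0.17,0,0,0,0,0,0.12,-0.1,0,0,0,0,0,0.049,-0.05,0,0,0,0,0]'

```text
time_s: 6.95
position: [0.6214, -0.0076, 0.3078]
tcp_rot: [-0.0, 0.987, 0.163, -0.001]
wrist_force: [-1.1, -0.2, -3.3]
grip_width: 0.0132
gripper_force: 58.6
```

shift_gripper --deltas '[0,0,0,0,0,0,0,0,0,0.2,0,0,0,0,0,0,0.3,0,0,0,0,0,0,0.3,0,0,0,0,0,0,0.3,0,0,0,0,0,0,0.2,0,0,0,0,0,0,0.1,0,0,0,0,0,0,0,0,0,0,0,0,0,0,0,0,0,0]'

```text
time_s: 7.85
position: [0.6214, -0.0095, 0.1701]
tcp_rot: [0.0, 0.987, 0.162, 0.001]
wrist_force: [-0.2, 0.2, -1.9]
grip_width: 0.0129
gripper_force: 58.5
```

Run:
```python
from h import *
cv2.imwrite("pics/t2.png",ctrl.snapshot("scene"))
print(delta([.621,-.009,.309],np.radians(108.8)))
```

```text
(array([-1.000e-04, -4.000e-04, -1.386e-01]), array([ 0.0008, -0.0019, -0.0017]))
```

View pics/t2.png

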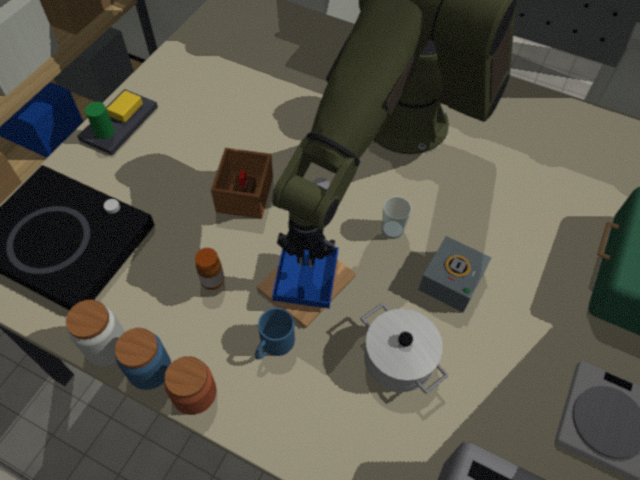

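The tray is over the board at about (307,275) in the scene view, and the key is visible in the open caddy at (242,180). I'll lower the last stretch gently.

shift_gripper --deltas '[0,0,0.04,0,0,0,0,0,0,0.03,0,0,0,0,0,0,0,0,0,0,0,0,0,0,0,0,0,0]'

```text
time_s: 8.3
position: [0.6211, -0.009, 0.1619]
tcp_rot: [0.0, 0.987, 0.163, -0.0]
wrist_force: [-0.9, -0.2, -1.2]
grip_width: 0.0128
gripper_force: 58.6
```

shift_gripper --deltas '[0,0,0.03,0,0,0,0,0,0,0,0,0,0,0,0,0,0,0,0,0,0]'

```text
time_s: 8.6
position: [0.621, -0.009, 0.1588]
tcp_rot: [-0.0, 0.987, 0.163, -0.0]
wrist_force: [0.4, 0.9, -1.2]
grip_width: 0.0133
gripper_force: 58.6
```

Scaled: 0.002 m is 0.02.

shift_gripper --deltas '[0,0,0.02,0,0,0,0,0,0,0,0,0,0,0,0,0,0,0,0,0,0]'

```text
time_s: 8.9
position: [0.6211, -0.009, 0.1568]
tcp_rot: [0.0, 0.987, 0.163, -0.0]
wrist_force: [0.1, 0.5, -2.3]
grip_width: 0.0125
gripper_force: 58.6
```

shift_gripper --deltas '[0,0,0.015,0,0,0,0,0,0,0,0,0,0,0,0,0,0,0,0,0,0]'

```text
time_s: 9.2
position: [0.6212, -0.0091, 0.1564]
tcp_rot: [0.0, 0.987, 0.163, 0.0]
wrist_force: [-5.1, -0.7, 7.2]
grip_width: 0.0132
gripper_force: 59.8
```

Contact came at the expected height, so I'll release and rise.

Scaled: -0.05 m is -0.5, -0.04 m is -0.4.

shift_gripper --deltas '[0,0,-0.005,0,0,0,0.03,0,0,0,0,0,0,0.085,0,0,0,0,0,0,0.085,0,0,0,0,0,0,0.085,0,0,0,0,0,0,0.085,0,0,-0.2,0,0,0,0.085,0,0,-0.4,0,0,0,0.085,0,0,-0.5,0,0,0,0.085,0,0,-0.4,0,0,0,0.085,0,0,-0.3,0,0,0,0.085]'

```text
time_s: 10.2
position: [0.6211, -0.009, 0.3391]
tcp_rot: [0.0, 0.987, 0.163, 0.001]
wrist_force: [-0.6, 0.5, -0.9]
grip_width: 0.0853
gripper_force: 0.0
```

Run:
```python
from h import *
print(delta([.4542,-.282,.335],np.radians(108.8)))
```

```text
(array([-0.2457,  0.205 ,  0.0036]), array([ 0.0011, -0.0027, -0.0013]))
```

Scaled: -0.0246 m is -0.246, 0.0205 m is 0.205.

shift_gripper --deltas '[-0.246,0.205,0,0,0,0,0.085,-0.246,0.205,0,0,0,0,0.085,-0.246,0.205,0,0,0,0,0.085,-0.246,0.205,0,0,0,0,0.085,-0.246,0.205,0,0,0,0,0.085,-0.246,0.205,0,0,0,0,0.085,-0.246,0.205,0,0,0,0,0.085,-0.246,0.205,0,0,0,0,0.085,-0.246,0.205,0,0,0,0,0.085,-0.246,0.205,0,0,0,0,0.085,0,0,0,0,0,0,0.085,0,0,0,0,0,0,0.085]'

```text
time_s: 11.4
position: [0.4537, -0.2824, 0.3359]
tcp_rot: [-0.0, 0.987, 0.162, 0.0]
wrist_force: [-0.0, 0.4, 0.1]
grip_width: 0.0848
gripper_force: 0.0
```

Run:
```python
from h import *
w=ctrl.snapshot("wrist");p=ctrl.camera_params("wrist");cv2.imwrite("pics/w3.png",w)
t=ctrl.snapshot("top");cv2.imwrite("pics/t3.png",t)
h=cv2.cvtColor(t,cv2.COLOR_BGR2HSV);m=(h[...,0]>105)&(h[...,0]<125)&(h[...,1]>170);m[:165]=0
c=big(m);print("tray",rect(ctrl.camera_params("top"),c,.05))
h=cv2.cvtColor(w,cv2.COLOR_BGR2HSV);m=((h[...,0]<6)|(h[...,0]>174))&(h[...,1]>190)&(h[...,2]>60)
c=big(m);print("key",cv2.boundingRect(c),cv2.contourArea(c),cv2.minAreaRect(c),rect(p,c,.086))
```

```text
tray ((627.4715576171875, -7.50933837890625), (165.1744842529297, 130.6922149658203), 18.89305305480957)
key (321, 195, 17, 44) 553.5 ((329.0, 216.5), (43.0, 16.0), 90.0) ((455.04437255859375, -284.8570251464844), (34.1268424987793, 12.368971824645996), 18.609783172607422)
```

View pics/w3.png

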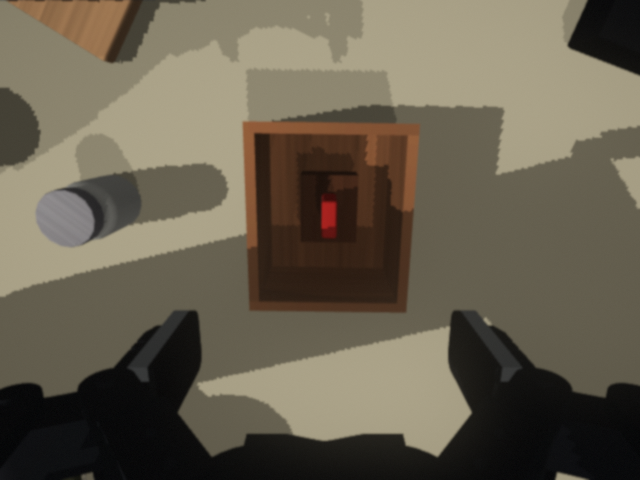

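The tray measures 0.008 m off the board's centre, which is fine. The key's bow is at (329,216) in the wrist view and measures about 34x12 mm at z=86, including a sliver of its side face. The caddy rim runs from (243,123) to (405,311). As a cross-check I'll compare the key with the caddy's centre.

Run:
```python
from h import *
p=ctrl.camera_params("wrist");w=cv2.imread("pics/w3.png");h=cv2.cvtColor(w,cv2.COLOR_BGR2HSV)
c=cast(p,[[243,123],[419,123],[406,311],[250,311]],.096)[:,:2];print(c.mean(0),np.linalg.norm(np.diff(c,axis=0),axis=1))
print(w[193:242:2,329])
for r in (.0689,):print(delta([.4533,-.2855,.069+.054],np.radians(108.7)))
```

```text
[ 0.45294789 -0.28560213] [0.12506317 0.14522229 0.12538793]
[[ 13  17  44]
 [ 11  13  55]
 [ 10  12  55]
 [ 11  13  58]
 [ 18  21 101]
 [ 27  30 152]
 [ 31  35 166]
 [ 30  34 164]
 [ 31  34 165]
 [ 31  34 164]
 [ 30  34 164]
 [ 31  34 164]
 [ 31  35 164]
 [ 30  33 163]
 [ 30  33 162]
 [ 31  34 163]
 [ 28  32 154]
 [ 21  24 112]
 [ 19  21  98]
 [ 20  23  98]
 [ 16  20  96]
 [ 18  21  96]
 [ 17  21  80]
 [ 14  22  46]
 [ 18  27  44]]
(array([-0.0022,  0.0034,  0.2129]), array([-0.0001, -0.0001,  0.001 ]))
```

The caddy's centre agrees with the corrected key position to within 1 mm. I'll descend with the fingers partly open.

Scaled: 0.03 m is 0.3, 0.0034 m is 0.034.

shift_gripper --deltas '[-0.022,0.034,0,0,0,0,0.045,0,0,0.3,0,0,0,0.045,0,0,0.3,0,0,0,0.045,0,0,0.3,0,0,0,0.045,0,0,0.3,0,0,0,0.045,0,0,0,0,0,0,0.045]'

```text
time_s: 12.1
position: [0.4522, -0.285, 0.2125]
tcp_rot: [-0.002, 0.987, 0.163, -0.002]
wrist_force: [-0.9, 0.5, -0.2]
grip_width: 0.0447
gripper_force: 0.0
```

Run:
```python
from h import *
print(delta([.4531,-.2856,.123],np.radians(108.7)),ctrl.read_state()["grip_width"])
```

```text
(array([0.001 , 0.0013, 0.0895]), array([-0.0051,  0.0036,  0.0013])) 0.044707198076917566
```

shift_gripper --deltas '[0,0,0.3,0,0,0,0.045,0,0,0.3,0,0,0,0.045,0,0,0.2,0,0,0,0.045,0,0,0.08,0,0,0,0.045,0,0,0.04,0,0,0,0.045,0,0,0,0,0,0,0.045]'

```text
time_s: 12.7
position: [0.4534, -0.2863, 0.1249]
tcp_rot: [0.0, 0.987, 0.163, 0.0]
wrist_force: [0.5, 1.0, -0.3]
grip_width: 0.0449
gripper_force: 0.0
```

Scaled: 0.0015 m is 0.015.

shift_gripper --deltas '[0,0,0.015,0,0,0,0.045,0,0,0,0,0,0,0.02,0,0,0,0,0,0,0.005,0,0,0,0,0,0,0.005,0,0,0,0,0,0,0.005,0,0,0,0,0,0,0.005,0,0,0,0,0,0,0.005]' --grip_force 50

```text
time_s: 13.4
position: [0.453, -0.2862, 0.1229]
tcp_rot: [0.0, 0.987, 0.163, 0.0]
wrist_force: [-1.4, 2.1, 5.7]
grip_width: 0.0116
gripper_force: 49.3
```

shift_gripper --deltas '[0,0,-0.1,0,0,0,0.005,0,0,-0.2,0,0,0,0.005,0,0,-0.3,0,0,0,0.005,0,0,-0.4,0,0,0,0.005,0,0,-0.5,0,0,0,0.005,0,0,-0.5,0,0,0,0.005,0,0,0,0,0,0,0.005,0,0,0,0,0,0,0.005]'

```text
time_s: 14.2
position: [0.4528, -0.286, 0.3235]
tcp_rot: [0.001, 0.987, 0.163, 0.001]
wrist_force: [0.3, -0.6, -1.8]
grip_width: 0.011
gripper_force: 48.8
```

Run:
```python
from h import *
w=ctrl.snapshot("wrist");cv2.imwrite("pics/w4.png",w)
print(delta([.4505,.3056,.323],np.radians(90)),ctrl.read_state()["qpos"])
```

```text
(array([ 0.1879, -0.5609, -0.0008]), array([-0.0004,  0.0004,  0.3268])) [-6.31747103e-01  2.53593700e-01  1.53728795e+00 -1.88689323e-05
  1.35128827e+00  6.12262900e-01]
```

View pics/w4.png

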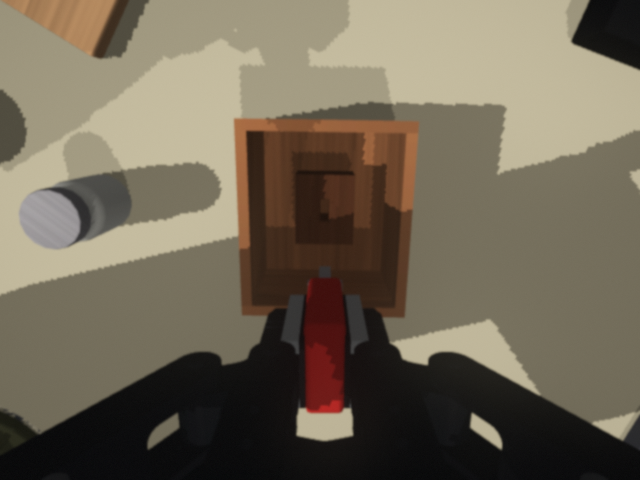

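The key is held straight: bow between the pads at (325,345), blade tip at (325,270). I'll carry it over the lock, then turn the tool so the last joint has room for the clockwise turn.

shift_gripper --deltas '[0.075,-0.225,0,0,0,0,0.005,0.145,-0.431,0,0,0,0,0.005,0.145,-0.431,0,0,0,0,0.005,0.145,-0.431,0,0,0,0,0.005,0.145,-0.431,0,0,0,0,0.005,0.145,-0.431,0,0,0,0,0.005,0.145,-0.431,0,0,0,0,0.005,0.145,-0.431,0,0,0,0,0.005,0.145,-0.431,0,0,0,0,0.005,0.145,-0.431,0,0,0,0,0.005,0.145,-0.431,0,0,0,0,0.005,0.145,-0.431,0,0,0,0,0.005]'

```text
time_s: 15.45
position: [0.4509, 0.2397, 0.3208]
tcp_rot: [0.0, 0.987, 0.163, -0.001]
wrist_force: [0.8, -0.5, -0.3]
grip_width: 0.0114
gripper_force: 48.9
```

shift_gripper --deltas '[0.145,-0.431,0,0,0,0,0.005,0.075,-0.225,0,0,0,0,0.005,0,0,0,0,0,-0.15,0.005,0,0,0,0,0,-0.15,0.005,0,0,0,0,0,-0.15,0.005,0,0,0,0,0,-0.15,0.005,0,0,0,0,0,-0.15,0.005,0,0,0,0,0,-0.15,0.005,0,0,0,0,0,-0.15,0.005,0,0,0,0,0,-0.15,0.005,0,0,0,0,0,-0.15,0.005,0,0,0,0,0,-0.15,0.005]'

```text
time_s: 16.65
position: [0.4512, 0.3069, 0.3206]
tcp_rot: [-0.001, 0.609, 0.793, -0.001]
wrist_force: [0.0, -0.0, -0.9]
grip_width: 0.0114
gripper_force: 48.9
```

shift_gripper --deltas '[0,0,0,0,0,-0.15,0.005,0,0,0,0,0,-0.15,0.005,0,0,0,0,0,-0.15,0.005,0,0,0,0,0,-0.15,0.005,0,0,0,0,0,-0.15,0.005,0,0,0,0,0,-0.15,0.005,0,0,0,0,0,-0.15,0.005,0,0,0,0,0,-0.15,0.005,0,0,0,0,0,-0.115,0.005,0,0,0,0,0,0,0.005,0,0,0,0,0,0,0.005,0,0,0,0,0,0,0.005]'

```text
time_s: 17.85
position: [0.4513, 0.307, 0.3218]
tcp_rot: [-0.0, 0.001, 1.0, -0.0]
wrist_force: [-0.7, -0.9, -0.2]
grip_width: 0.0116
gripper_force: 48.8
```

Run:
```python
from h import *
w=ctrl.snapshot("wrist");cv2.imwrite("pics/w5.png",w)
print(delta([.4505,.3056,.323],np.radians(90)),ctrl.read_state()["qpos"])
```

```text
(array([ 0.0009, -0.0014, -0.001 ]), array([-0.0004, -0.0006, -0.002 ])) [ 5.30188542e-01  2.77384275e-01  1.50738317e+00 -2.16856627e-05
  1.35756090e+00 -1.03864935e+00]
```

View pics/w5.png

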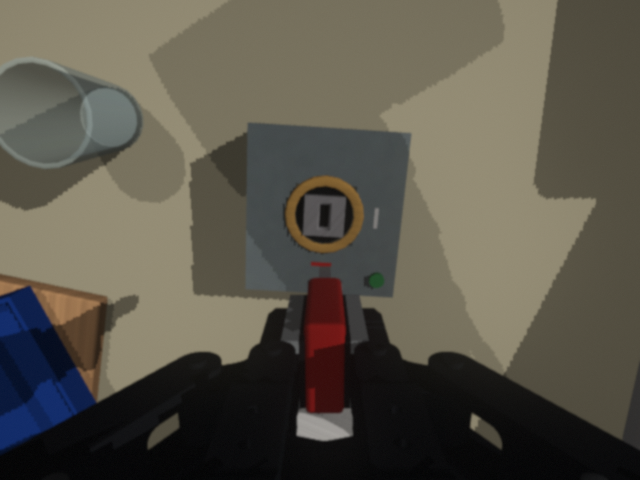

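The lock is at about (325,215), keyway along image-vertical (world x), box yawed a few degrees. The white mark at (376,217) and red mark at (321,264) are as expected. Next I'll measure the cylinder, ring and key more closely.

Run:
```python
from h import *
p=ctrl.camera_params("wrist");w=cv2.imread("pics/w5.png");h=cv2.cvtColor(w,cv2.COLOR_BGR2HSV)
s=ctrl.read_state();M=rot(s).as_matrix()
o=(h[...,0]>10)&(h[...,0]<30)&(h[...,1]>120)&(h[...,2]>80);o[:165]=0;o[262:]=0;o[:,:275]=0;o[:,375:]=0
c=big(o);e=cast(p,c.reshape(-1,2),.0775)[:,:2];print("ring",cv2.minEnclosingCircle((e*1000).astype(np.float32)),cv2.minAreaRect((e*1000).astype(np.float32)))
g=w.max(2); m=np.zeros(g.shape,bool); m[190:243,298:352]=g[190:243,298:352]>95
m&=h[...,1]<80
c=big(m);print("cyl",cv2.boundingRect(c),rect(p,c,.080))
d=np.zeros(g.shape,bool); d[200:230,314:336]=g[200:230,314:336]<60
c=big(d);print("slot",cv2.boundingRect(c),rect(p,c,.080))
bx=cast(p,[[248,123],[410,133],[392,296],[246,290]],.074)[:,:2];print("box",bx,bx.mean(0))
cr=np.hstack([cv2.resize(w[180:250,285:365],None,fx=4.5,fy=4.5,interpolation=0),cv2.resize(w[250:320,285:365],None,fx=4.5,fy=4.5,interpolation=0)])
cv2.imwrite("pics/crop5.png",cr)
```

```text
ring ((447.5743408203125, 307.2234802246094), 29.9979248046875) ((447.4366149902344, 306.9817199707031), (58.34281921386719, 59.202816009521484), 89.91413116455078)
cyl (317, 227, 2, 2) ((456.6922302246094, 302.00537109375), (0.7653816938400269, 0.7862615585327148), 89.9131851196289)
slot (319, 204, 12, 24) ((447.28839111328125, 307.4189758300781), (7.888012886047363, 17.956317901611328), 86.2140121459961)
box [[0.3797476  0.25169348]
 [0.38699276 0.37019499]
 [0.515728   0.36241471]
 [0.51030275 0.24340605]] [0.44819278 0.30692731]
```

View pics/crop5.png

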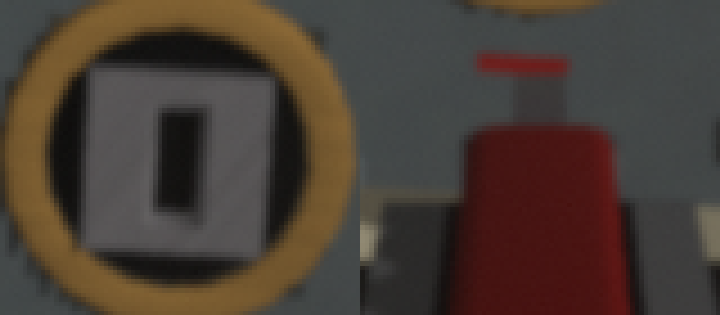

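Run:
```python
from h import *
p=ctrl.camera_params("wrist");s=ctrl.read_state();M=rot(s).as_matrix()
for uv,z in (([325.1,267],.2068),([325.1,272],.2128),([325.3,278.5],.2448),([325.3,278.5],.2848)):
    print(uv,np.round((cast(p,[uv],z)[0]-s["position"])@M,4))
print(delta([.4474,.3072,.25],np.radians(86.4)))
```

```text
[325.1, 267] [0.0061 0.0007 0.1152]
[325.1, 272] [0.0057 0.0007 0.1092]
[325.3, 278.5] [0.0146 0.0007 0.0772]
[325.3, 278.5] [0.0295 0.0006 0.0372]
(array([0.0039, 0.0002, 0.072 ]), array([-0.0004, -0.0006,  0.0609]))
```

shift_gripper --deltas '[0.025,-0.005,0,0,0,0,0.005,0,0,0,0,0,0.061,0.005,0,0,0.2,0,0,0,0.005,0,0,0.25,0,0,0,0.005,0,0,0.25,0,0,0,0.005,0,0,0.2,0,0,0,0.005,0,0,0.1,0,0,0,0.005,0,0,0.1,0,0,0,0.005,0,0,0,0,0,0,0.005,0,0,0,0,0,0,0.005]'

```text
time_s: 18.9
position: [0.4491, 0.3067, 0.2131]
tcp_rot: [0.0, 0.03, 1.0, 0.0]
wrist_force: [-0.1, -0.7, 0.2]
grip_width: 0.0115
gripper_force: 48.8
```

Run:
```python
from h import *
s=ctrl.read_state();w=ctrl.snapshot("wrist");cv2.imwrite("pics/w6.png",w);p=ctrl.camera_params("wrist")
print(s["position"],delta([.4474,.3072,.25],np.radians(86.4)))
cr=cv2.resize(w[220:400,220:440],None,fx=3,fy=3,interpolation=0);cv2.imwrite("pics/crop6.png",cr)
```

```text
[0.44911973 0.30667709 0.21306659] (array([ 0.0018,  0.0004, -0.0367]), array([0.0007, 0.0011, 0.002 ]))
```

View pics/crop6.png

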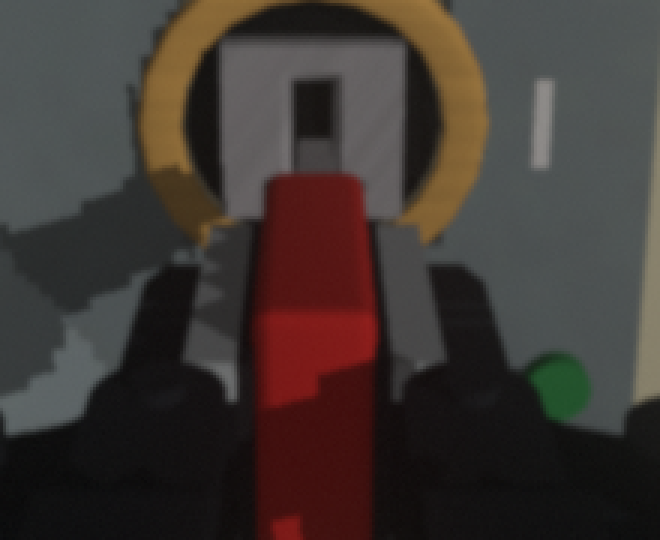

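Run:
```python
from h import *
p=ctrl.camera_params("wrist");s=ctrl.read_state();M=rot(s).as_matrix()
for uv,z in (([325.6,246],.08),([325.6,266],.098),([325.6,278.5],.136),([325.6,232.5],.08)):
    print(uv,np.round((cast(p,[uv],z)[0]-s["position"])@M,4))
```

```text
[325.6, 246] [0.0111 0.0009 0.1332]
[325.6, 266] [0.0066 0.0009 0.1153]
[325.6, 278.5] [0.0146 0.0008 0.0772]
[325.6, 232.5] [0.0181 0.0009 0.1332]
```

The blade is laterally aligned with the keyway, at crop columns 317.5 and 316.5. Along the slot it needs about 2 mm. I'll shift, then enter the mouth.

shift_gripper --deltas '[0.019,0,0,0,0,0,0.005,0,0,0.1,0,0,0,0.005,0,0,0.08,0,0,0,0.005,0,0,0.04,0,0,0,0.005,0,0,0,0,0,0,0.005,0,0,0,0,0,0,0.005]'

```text
time_s: 19.55
position: [0.4471, 0.3067, 0.1903]
tcp_rot: [-0.0, 0.03, 1.0, -0.0]
wrist_force: [-0.4, 0.5, -0.4]
grip_width: 0.0116
gripper_force: 49.0
```

shift_gripper --deltas '[0,0,0.03,0,0,0,0.005,0,0,0.02,0,0,0,0.005,0,0,0,0,0,0,0.005,0,0,0,0,0,0,0.005]'

```text
time_s: 19.95
position: [0.4472, 0.3066, 0.1853]
tcp_rot: [0.0, 0.03, 1.0, 0.0]
wrist_force: [1.9, 0.4, -2.2]
grip_width: 0.0114
gripper_force: 48.7
```

The blade is 10 mm in with almost no force. Next I'll work it past the pins with small yaw wiggles and a firmer grip.

Scaled: 0.001 m is 0.01.

shift_gripper --deltas '[0,0,0.01,0,0,0.03,0.005,0,0,0.01,0,0,-0.06,0.005,0,0,0.01,0,0,0.06,0.005,0,0,0.01,0,0,-0.06,0.005,0,0,0.01,0,0,0.06,0.005,0,0,0.01,0,0,-0.03,0.005,0,0,0,0,0,0,0.005,0,0,0,0,0,0,0.005]' --grip_force 90

```text
time_s: 20.75
position: [0.4472, 0.3068, 0.1802]
tcp_rot: [0.0, 0.03, 1.0, 0.0]
wrist_force: [0.8, -0.8, 7.2]
grip_width: 0.0108
gripper_force: 90.3
```

shift_gripper --deltas '[0,0,0.01,0,0,0.03,0.005,0,0,0.01,0,0,-0.06,0.005,0,0,0.01,0,0,0.06,0.005,0,0,0.01,0,0,-0.06,0.005,0,0,0.01,0,0,0.06,0.005,0,0,0.01,0,0,-0.03,0.005,0,0,0,0,0,0,0.005,0,0,0,0,0,0,0.005]'

```text
time_s: 21.55
position: [0.4474, 0.3071, 0.1745]
tcp_rot: [0.001, 0.03, 1.0, 0.001]
wrist_force: [0.4, 1.6, 7.5]
grip_width: 0.0108
gripper_force: 90.2
```

shift_gripper --deltas '[0,0,0.01,0,0,0.03,0.005,0,0,0.01,0,0,-0.06,0.005,0,0,0.01,0,0,0.06,0.005,0,0,0.01,0,0,-0.06,0.005,0,0,0.01,0,0,0.06,0.005,0,0,0.01,0,0,-0.03,0.005,0,0,0,0,0,0,0.005,0,0,0,0,0,0,0.005]'

```text
time_s: 22.35
position: [0.4476, 0.307, 0.1681]
tcp_rot: [0.001, 0.03, 1.0, 0.001]
wrist_force: [5.0, 2.4, 2.6]
grip_width: 0.0105
gripper_force: 89.5
```

shift_gripper --deltas '[0,0,0.01,0,0,0.03,0.005,0,0,0.01,0,0,-0.06,0.005,0,0,0.01,0,0,0.06,0.005,0,0,0.01,0,0,-0.03,0.005,0,0,0,0,0,0,0.005,0,0,0,0,0,0,0.005]'

```text
time_s: 22.95
position: [0.4475, 0.3067, 0.1636]
tcp_rot: [0.001, 0.03, 1.0, 0.0]
wrist_force: [5.1, 0.9, 1.2]
grip_width: 0.0111
gripper_force: 89.2
```

shift_gripper --deltas '[-0.004,0,0.01,0,0,0,0.005,0,0,0.01,0,0,0,0.005,0,0,0,0,0,0,0.005,0,0,0,0,0,0,0.005]'

```text
time_s: 23.35
position: [0.4476, 0.3066, 0.1614]
tcp_rot: [0.0, 0.03, 1.0, 0.0]
wrist_force: [3.9, 1.1, 1.0]
grip_width: 0.0109
gripper_force: 89.3
```

shift_gripper --deltas '[0,0,0.01,0,0,0,0.005,0,0,0,0,0,0,0.005,0,0,0,0,0,0,0.005]'

```text
time_s: 23.65
position: [0.4477, 0.3066, 0.1609]
tcp_rot: [0.0, 0.03, 1.0, 0.0]
wrist_force: [4.1, -0.9, 7.7]
grip_width: 0.0112
gripper_force: 90.5
```

shift_gripper --deltas '[0,0,0.01,0,0,0,0.005,0,0,0,0,0,0,0.005,0,0,0,0,0,0,0.005]'

```text
time_s: 23.95
position: [0.4478, 0.3067, 0.1608]
tcp_rot: [0.001, 0.03, 1.0, 0.0]
wrist_force: [-1.1, -2.7, 18.7]
grip_width: 0.0108
gripper_force: 92.2
```

The shoulder is home: hard stop at TCP z 0.1608 against 0.161 expected, with 19 N of push. Now I'll turn it clockwise.

shift_gripper --deltas '[0,0,0,0,0,0.1,0.005,0,0,0,0,0,0.1,0.005,0,0,0,0,0,0.1,0.005,0,0,0,0,0,0.1,0.005,0,0,0,0,0,0.1,0.005,0,0,0,0,0,0.1,0.005,0,0,0,0,0,0.1,0.005,0,0,0,0,0,0.1,0.005,0,0,0,0,0,0,0.005,0,0,0,0,0,0,0.005]'

```text
time_s: 24.95
position: [0.448, 0.3069, 0.1609]
tcp_rot: [0.001, 0.417, 0.909, 0.001]
wrist_force: [1.8, -1.7, 16.6]
grip_width: 0.0111
gripper_force: 91.5
```

Run:
```python
from h import *
s=ctrl.read_state();print(s["wrist_torque"],s["wrist_force"],rot(s).as_euler("zyx"))
```

```text
[-0.30183435 -0.30290652  0.09567804] [ 1.77081711 -1.65300496 16.60789493] [-2.28070779e+00  2.09941853e-03 -3.14062857e+00]
```

shift_gripper --deltas '[0,0,0,0,0,0.1,0.005,0,0,0,0,0,0.1,0.005,0,0,0,0,0,0.1,0.005,0,0,0,0,0,0.1,0.005,0,0,0,0,0,0.1,0.005,0,0,0,0,0,0.1,0.005,0,0,0,0,0,0.1,0.005,0,0,0,0,0,0.1,0.005,0,0,0,0,0,0,0.005,0,0,0,0,0,0,0.005]'

```text
time_s: 25.95
position: [0.448, 0.3068, 0.1609]
tcp_rot: [0.0, 0.738, 0.675, 0.001]
wrist_force: [1.8, -2.0, 16.4]
grip_width: 0.011
gripper_force: 91.5
```

Run:
```python
from h import *
s=ctrl.read_state();print(s["wrist_torque"],s["qpos"][5],rot(s).as_euler("zyx"))
```

```text
[-0.44989213 -0.44213007  0.19359169] 0.6233759935354828 [-1.48078724e+00  2.23568042e-03 -3.14065083e+00]
```

shift_gripper --deltas '[0,0,0,0,0,0.05,0.005,0,0,0,0,0,0.05,0.005,0,0,0,0,0,0,0.005,0,0,0,0,0,0,0.005]'

```text
time_s: 26.35
position: [0.448, 0.3068, 0.1609]
tcp_rot: [0.0, 0.771, 0.637, 0.001]
wrist_force: [1.9, -2.7, 15.9]
grip_width: 0.0112
gripper_force: 91.5
```

Run:
```python
from h import *
s=ctrl.read_state();print(s["wrist_torque"],s["qpos"][5],rot(s).as_euler("zyx"))
```

```text
[-0.43401588 -0.45589745  0.1194767 ] 0.7232401638306772 [-1.38093099e+00  2.32995352e-03 -3.14065352e+00]
```

shift_gripper --deltas '[0,0,0,0,0,0.04,0.005,0,0,0,0,0,0,0.005,0,0,0,0,0,0,0.005]'

```text
time_s: 26.65
position: [0.448, 0.3068, 0.1609]
tcp_rot: [0.0, 0.784, 0.621, 0.001]
wrist_force: [3.2, -1.3, 15.8]
grip_width: 0.0107
gripper_force: 91.4
```

```bash
python3 -c "
from h import *
s=ctrl.read_state();print(s['wrist_torque'],s['qpos'][5])"
```

```text
[-0.39426357 -0.39253602  0.21756782] 0.7632111304278824
```

shift_gripper --deltas '[0,0,0,0,0,0.03,0.005,0,0,0,0,0,0,0.005,0,0,0,0,0,0,0.005]'

```text
time_s: 26.95
position: [0.4481, 0.3068, 0.1609]
tcp_rot: [0.0, 0.793, 0.61, 0.001]
wrist_force: [2.1, -1.9, 15.6]
grip_width: 0.0111
gripper_force: 91.4
```

Run:
```python
from h import *
s=ctrl.read_state();print(s["wrist_torque"],s["qpos"][5])
w=ctrl.snapshot("wrist");cv2.imwrite("pics/w7.png",cv2.resize(w[200:440,180:480],None,fx=2.5,fy=2.5))
```

```text
[-0.38244442 -0.49195262  0.19237812] 0.7932012130296016
```

View pics/w7.png

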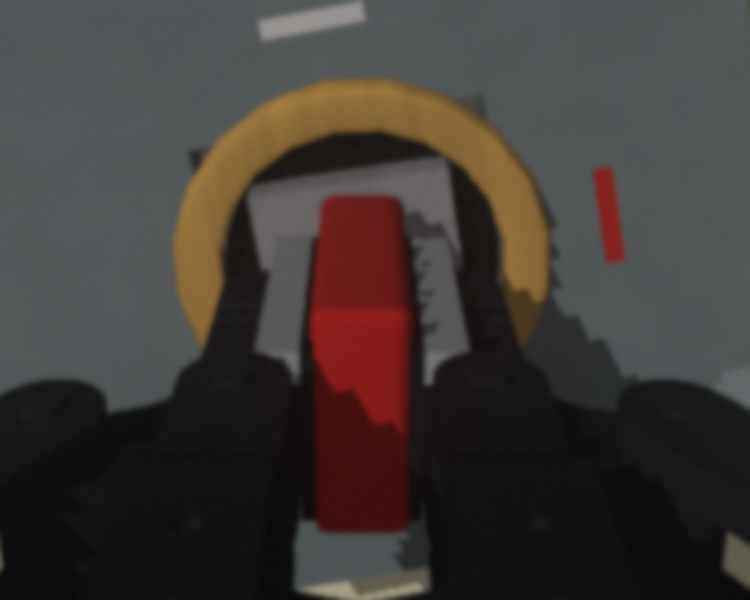

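The cylinder's front edge, (250,185) to (447,158), lags the hand by about 7.8°. That is the keyway play, so the cylinder is at about 1.6 rad with the key seated. I'll nudge it a little onto the stop, check the tray from above, and hand in.

shift_gripper --deltas '[0,0,0,0,0,0.03,0.005,0,0,0,0,0,0,0.005,0,0,0,0,0,0,0.005,0,0,0,0,0,0,0.005,0,0,0,0,0,0,0.005,0,0,0,0,0,0,0.005,0,0,0,0,0,0,0.005]'

```text
time_s: 27.7
position: [0.448, 0.3068, 0.1609]
tcp_rot: [0.0, 0.802, 0.598, 0.001]
wrist_force: [2.3, -3.0, 17.1]
grip_width: 0.011
gripper_force: 91.5
```

Run:
```python
from h import *
s=ctrl.read_state();print(s["wrist_torque"],s["qpos"][5],s["time_s"])
t=ctrl.snapshot("top");h=cv2.cvtColor(t,cv2.COLOR_BGR2HSV);m=(h[...,0]>105)&(h[...,0]<125)&(h[...,1]>170);m[:165]=0
print("tray",rect(ctrl.camera_params("top"),big(m),.05))
print(ctrl.finish_job())
```

```text
[-0.35645807 -0.38842169  0.21709708] 0.8230372213219054 27.7
tray ((627.755615234375, -6.7480316162109375), (164.20143127441406, 130.4751434326172), 18.640766143798828)
the job is handed in; nothing more can be done
None
```

I handed the job in at 27.7 s, but the hand-in gave no verdict: the tray is flat and released about 1 cm from the board's centre, and the key is fully home and held clockwise at about 1.6 rad (estimated from the wrist camera and hand angle), gripped at about 90 N.

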